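Set up the bench gauge: flange on the post, selector to three dots

TASK

Take the flange plate with the big round hole, which stands in the rack, and thread it over the post of the grey gauge console so that it lies flat on the post's seat. Then turn the console's selector knob to the position marked with three dots and let go, so that it rests there in its click position. Leave the plain cover plate, the blue crate, the can and the wrench where they are.

Things in the scene. Friction and masses are not known exactly. Their poses are not given: they have to be found in the camera images.
- flange: Aluminium flange plate, 70 x 50 x 12 mm, 0.1 kg, with a 22 mm round bore through its centre. Starts standing in one of the rack's two places, 70 mm side upright, top edge 78 mm above the table. Origin: centre of plate and bore. x: plate normal = bore axis (12 mm), y: along the 50 mm width, z: along the 70 mm length (up in the rack). Both faces are alike.
- cover: Plain aluminium cover plate without a bore, 70 x 60 x 12 mm, 0.13 kg; stands in the rack's other slot. Origin at its centre, axes as for the flange. Bystander.
- rack: Fixed grey plastic rack, 70 (x) by 200 (y) by 30 mm high. The two plates stand side by side, 50 mm either side of its centre along y (which is where varies), faces towards its x, 8 mm above the table in a groove along y, 14 mm wide, between 8 mm thick walls reaching 30 mm above the table. Origin: centre of the underside.
- console: Fixed grey gauge console, a box 150 mm (x) by 300 mm (y), top face 60 mm above the table. Its left half (+y) carries the seat and the post, its right half (-y) the selector knob on a white dial plate. Origin: centre of the underside, z up.
- post_seat (a point): Centre of the upper face of the console's seat, 72 mm above the table: a steel disc of 40 mm diameter, 12 mm high on the console's top. From its middle a post of 18 mm diameter stands up 25 mm above the disc (top 5 mm tapered to 10 mm). The bore goes over the post and the plate lies on the disc. z is up.
- selector (a joint): Knob angle, rad, grows clockwise seen from above. Click positions 0, 0.6, 1.2, 1.8 = one to four dots; stops just beyond. White pointer line at angle 0.9 - value from the console's +x axis (counterclockwise from above). Black dot rows on the side away from the robot, one dot leftmost (+y). Starts at one or two dots. Clicks take under 0.2 N m; let go nearby, it springs into place.
- selector_grip (a point): On the selector's vertical axis, 91 mm above the table, the height to grip. The knob is a disc of 44 mm diameter with an upright bar on it, 42 mm long and 14 mm wide, lying along the pointer's direction; its top is 9 mm above this point and its foot 23 mm below. The point turns with the knob: at value 0 its axes are the console's.
- crate: Blue plastic crate of castings, 220 x 130 x 60 mm, long side along its x. Origin: centre of the underside. Bystander.
- can: Steel can, 60 mm diameter, 95 mm high. Origin: centre of the underside. Bystander.
- wrench: Steel wrench lying on the table in front of the console, 150 mm long, along its x. The table to the left of it, in front of the rack and the console's left end, is clear. Bystander.

How it is judged (in metres and radians):
On the way, in this order (a step that is already met when the one before it is completed fails the run):
1. the flange lies flat on the seat, threaded over the post (horizontal distance between flange and post_seat below 0.005 m and z of flange in the frame of post_seat below 0.009 m and angle between the x axis of flange and the z axis of console, either way round below 0.1 rad), for 0.2 s.
2. then the selector is at three dots (value of joint selector between 1.05 and 1.35 rad), for 0.2 s.
At the end, for the whole second after the job is handed in: The flange lies flat and at rest on the post's seat (bore within 5 mm of the post's axis, plate centre at most 9 mm above the seat, within 0.1 rad of level) and the selector rests at three dots (1.2 rad, within 0.15 rad) (all of step 1 and all of step 2 and linear speed of flange below 0.02 m/s); the robot touches nothing.
It fails at once if the cover plate was moved more than 30 mm (distance of cover from where it was at the start of the episode above 0.03 m).
It fails at once if the crate was moved more than 30 mm (distance of crate from where it was at the start of the episode above 0.03 m).
It fails at once if the can was moved more than 30 mm (distance of can from where it was at the start of the episode above 0.03 m).
It fails at once if the wrench was moved more than 30 mm (distance of wrench from where it was at the start of the episode above 0.03 m).
It also fails if it takes over 59 s, if anything falls off the work surface, if the arm or the gripper's body presses on something with over 40 N, if the wrist force passes 120 N, or if a joint passes its speed limit or range.

ROBOT

A 6-joint arm with a two-finger parallel gripper is mounted at the origin on the work surface. World frame = base frame: x ahead of the robot, y to its left, z up, the work surface at z = 0. Lengths are in mm, angles in rad, forces in N, time in s.
With the tool pointing down it reaches from about 375 to 975 mm from the base axis. Payload 3.8 kg.
Tool frame: the origin (TCP) lies between the finger pads; the fingertips stand 19 mm ahead of it and the grasp point (between the pads) is the TCP; z points along the fingers, y is the line along which they close (so a half turn about z gives the same grasp; the last joint's range is limited). The gripper opens to 85 mm and grips with 20 to 120 N. Pads are 22 mm wide; open, the fingers measure 114 mm over their backs; the gripper's body (76 mm by 85 mm) begins 54 mm behind the grasp point. The pads swing forward as they close: fully open they stand 13 mm farther back than shut.
Start: joints at [-1.27, 0.264, 1.604, -0, 1.274, -0.037], TCP at [223.698, -636.85, 250.28] pointing down, gripper open.
Joint ranges: [-2.63, 2.63], [-0.94, 2.18], [0.31, 2.57], [-1.31, 4.45], [0, 2.66], [-2.55, 2.55]. Speed limits (rad/s): [2.57, 2.57, 3.14, 3.14, 3.14, 3.14].

INTERFACE

Orientations are given as [roll, pitch, yaw] about the fixed x, y, z axes, in that order (R = Rz(yaw) Ry(pitch) Rx(roll)).
In Python, from station import env gives the robot as it stands. The module is installed in compiled form; this text tells all that it offers.
- The arm moves only by the shell command python3 -m creep 'ROWS' [FORCE]. ROWS is a JSON object of lists of equal length, an entry for each row: "grip": the opening, from -1 (shut) to 1 (fully open); "linear": the shift along the tool's x, y, z in mm, a list of three; "turn": the turn about the tool's z in degrees. A call has exactly 5 rows; each row shifts and turns the commanded pose from where the row before left it, along the tool's axes as they then stand; what a row does not reach is not made up. A row lasts 1/8 s, in which the tool goes at most 62.5 mm and 10.7 degrees, less where a joint would pass 70% of its speed; a pose out of reach is approached as far as the arm can. A call with a gripper value outside its range is refused whole. The fingers move at their own pace and stop on an object; FORCE is the grip in N (left out, the last holds). Time passes only in rows, so rows that do not move let the fingers close, or fill a call up. It gives the time, the measured TCP pose, the force, the opening and the grip force at its end, in the units of the state.
- env.get_state(): the state, without advancing time (a new reading comes with each control period).
- env.snapshot(name): name is "scene" or "side" or "wrist"; returns the picture (480x640x3 uint8, blue, green, red); there is no depth.
- env.camera_info(name): a dict with "camera_matrix" (3x3 intrinsics, pixels), "R" (3x3) and "t" (3): a world point X has camera coordinates R X + t. Camera axes: x right, y down, z forward; pixel columns grow to the right and rows downward; lengths in mm; the calibration is good to about 2 mm. A picture is of the moment at which its call begins: read the wrist's pose just before it. camera_info takes no time and is no camera call; for the wrist camera it gives the pose at the moment of the call.
- env.job_done(): hands the job in; it is judged then, once.
The state is a dict: "time": time; "qpos": joint angles; "joint_vel": joint speeds; "joint_torque": joint torques, N m; "position": TCP position; "orientation": TCP orientation; "contact_force": force on the tool from outside, world axes, zero at the start; "ft_torque": the same for the moment, N m; "grip_width": finger opening in mm; "grasp_force": force on a finger pad.
Only numpy, scipy, OpenCV 4.12 (cv2) and the standard library are available. Lean on these libraries where they do the work, as an engineer would, in place of code of your own. Each camera call takes 0.05 s, during which the arm holds its last target. There are 200 camera calls.

## Working session

There is one attempt and no reset: what is moved stays moved. The work goes in short steps, Python scripts to look and compute and a shell command to move; the robot and the scene stay as the last step left them, time stands still between calls to the robot, and variables do not carry over. Pictures are saved under pics/ and viewed, at most 10 in all, crops included, and the job is handed in when it is done.

```bash
mkdir -p pics; python3 - <<'E'
from station import env
import cv2,numpy as np
for n in("scene","side"):
    cv2.imwrite(f"pics/{n}0.png",env.snapshot(n)); c=env.camera_info(n)
    print(n,np.round(c["camera_matrix"],1).tolist(),np.round(-np.array(c["R"]).T@np.array(c["t"]),0),np.round(c["R"],2).tolist())
s=env.get_state();print(s)
E
```

```text
scene [[535.9, 0.0, 319.2], [0.0, 535.9, 249.1], [0.0, 0.0, 1.0]] [1309. -606.  754.] [[0.58, 0.81, 0.02], [0.5, -0.33, -0.8], [-0.64, 0.48, -0.6]]
side [[464.1, 0.0, 307.0], [0.0, 464.1, 238.1], [0.0, 0.0, 1.0]] [ 222. -502.  772.] [[0.74, -0.68, -0.01], [-0.52, -0.56, -0.64], [0.43, 0.47, -0.77]]
{'time': 0.1, 'qpos': array([-1.26987702e+00,  2.64694014e-01,  1.60525382e+00, -2.92347783e-05,
        1.27369592e+00, -3.69122546e-02]), 'joint_vel': array([-5.60419270e-04, -2.82012890e-03, -4.27931450e-03, -7.47088133e-04,
       -2.11552175e-03, -2.40472129e-05]), 'joint_torque': array([-3.29913209e-04, -5.16707397e+01, -3.68591523e+01, -1.36134208e-04,
        6.25470973e-03, -5.16899718e-05]), 'position': array([ 223.51897138, -636.25258786,  249.06671801]), 'orientation': array([-3.13954192e+00, -4.77759938e-05,  3.37840099e-01]), 'contact_force': array([ 0.04432562,  0.2146887 , -0.4174061 ]), 'ft_torque': array([-0.04713877,  0.03327161, -0.01664102]), 'grasp_force': 0.0, 'grip_width': 85.29400219188224}
```

View pics/scene0.png

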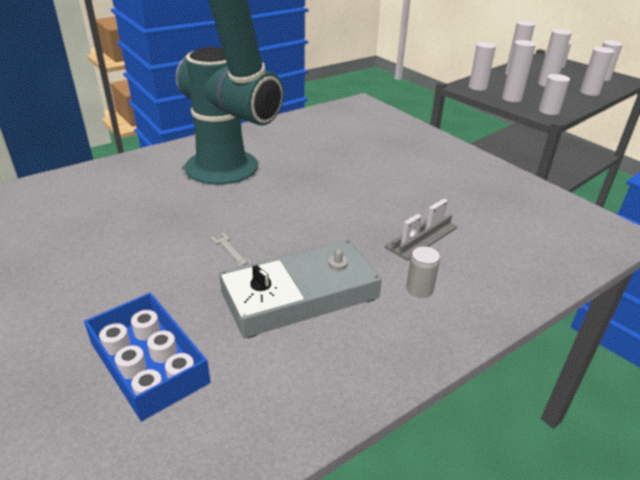

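View pics/side0.png

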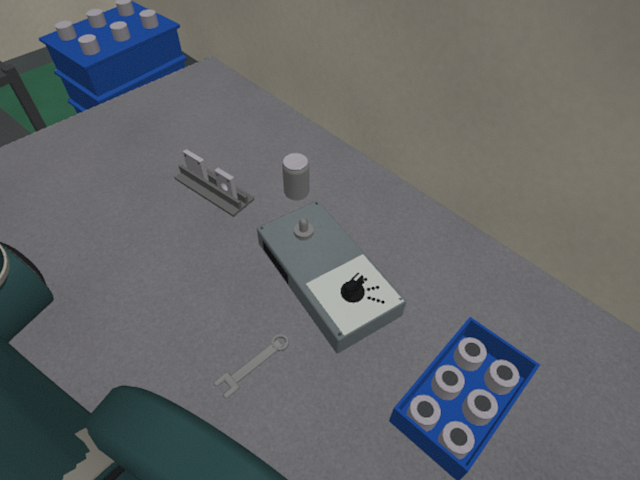

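The side view shows the flange, with its bore at (226,183), in the rack slot nearest the console. The post is at (303,222), the knob at (353,290), and the console top corners at about (258,232), (318,203), (405,302) and (338,347). The scene view agrees, with the flange at (412,228) and the post at (338,255).

```bash
cat > h.py <<'E'
import numpy as np,cv2
from station import env
def ray(n,p,info=None):
    c=info or env.camera_info(n);R=np.array(c["R"]);t=np.array(c["t"]).ravel()
    d=R.T@np.linalg.solve(np.array(c["camera_matrix"]),[p[0],p[1],1.]);return -R.T@t,d/np.linalg.norm(d)
def onz(n,p,z,info=None):
    o,d=ray(n,p,info);return o+d*(z-o[2])/d[2]
def tri(rs):
    A=sum(np.eye(3)-np.outer(d,d) for o,d in rs);b=sum((np.eye(3)-np.outer(d,d))@o for o,d in rs)
    x=np.linalg.solve(A,b);return x,[np.linalg.norm(np.cross(x-o,d)) for o,d in rs]
E
python3 - <<'E'
from h import *
np.set_printoptions(precision=1,suppress=True)
for p in[(258,232),(318,203),(405,302),(338,347)]:print("side corner",onz("side",p,60))
for p in[(221,283),(348,243),(380,282),(243,325)]:print("scene corner",onz("scene",p,60))
print("post",onz("side",(303,219),97),onz("scene",(338,250),97),tri([ray("side",(303,219)),ray("scene",(338,250))]))
print("knob",onz("side",(353,290),83),onz("scene",(261,280),83))
print("bore",tri([ray("side",(226,184)),ray("scene",(412,230))]),onz("side",(226,184),43))
for p in[(175,178),(237,214),(253,201)]:print("rack",onz("side",p,5))
for n in("side","scene"):
  im=env.snapshot(n)
  for i,(x,y,w,h) in enumerate({"side":[(165,140,100,80),(300,245,110,85)],"scene":[(380,190,100,80),(215,235,110,85)]}[n]):
    o=cv2.resize(im[y:y+h,x:x+w],(400,300),interpolation=cv2.INTER_CUBIC)
    cv2.imwrite(f"pics/c_{n}{i}.png",o)
a=[[cv2.imread(f"pics/c_{n}{i}.png") for i in(0,1)] for n in("side","scene")]
cv2.imwrite("pics/crops.png",np.vstack([np.hstack(r) for r in a]))
E
```

```text
side corner [558.4  14.8  60. ]
side corner [702.9  -8.9  60. ]
side corner [ 647.4 -292.8   60. ]
side corner [ 497.6 -273.2   60. ]
scene corner [ 541.7 -273.8   60. ]
scene corner [575.7  21.4  60. ]
scene corner [717.6  -8.   60. ]
scene corner [ 669.6 -295.6   60. ]
post [626.5 -46.   97. ] [622.7 -44.5  97. ] (array([625.3, -47. ,  99.3]), [np.float64(0.4542980383652196), np.float64(0.4542980383652905)])
knob [ 585.7 -221.3   83. ] [ 602.3 -216.6   83. ]
bore (array([603.6, 190.2,  44.3]), [np.float64(2.337079209553197), np.float64(2.337079209553276)]) [603.2 188.2  43. ]
rack [545.4 325.2   5. ]
rack [583.3 128.5   5. ]
rack [635.  135.9   5. ]
```

View pics/crops.png

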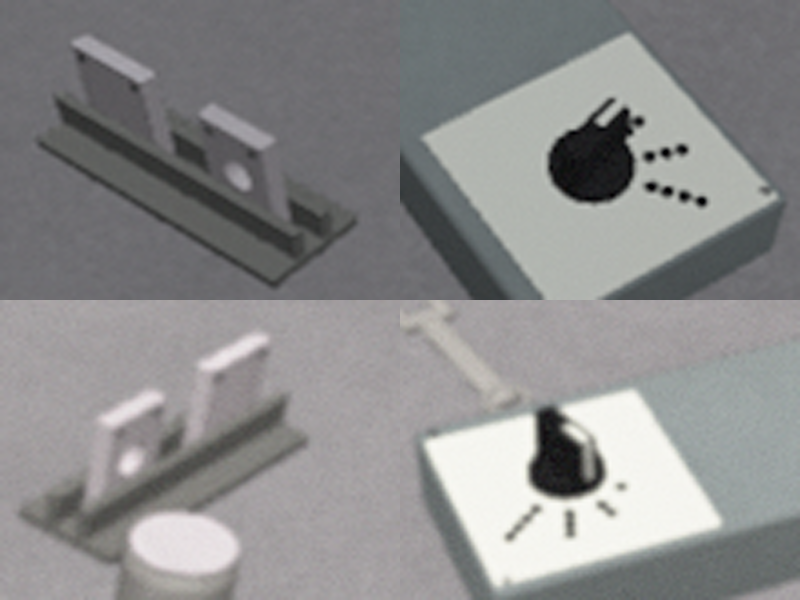

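The crops show the bored flange at the rack's near end and the knob pointer near the one- and two-dot rows. I'll turn the tool to line up with the rack, then travel above the flange.

```bash
cat >> h.py <<'E'
def rel(x,y,z=None):
    s=env.get_state();p=s["position"];w=s["orientation"][2]
    d=np.array([x,y])-p[:2];c,sn=np.cos(w),np.sin(w)
    return np.round([c*d[0]+sn*d[1],sn*d[0]-c*d[1],(p[2]-z) if z is not None else 0],1)
E
python3 -m creep '{"grip":[1,1,1,1,1],"linear":[[0,0,0],[0,0,0],[0,0,0],[0,0,0],[0,0,0]],"turn":[-8.2,-8.2,-8.2,-8.2,-8.2]}' 
python3 -m creep '{"grip":[1,1,1,1,1],"linear":[[0,0,0],[0,0,0],[0,0,0],[0,0,0],[0,0,0]],"turn":[-8.2,-8.2,-8.2,-8.2,-8.2]}'
python3 - <<'E'
from h import *
print(rel(560,180,260)); print("can",onz("side",(297,196),0),onz("side",(296,162),95),onz("scene",(425,257),95))
E
```

```text
time: 0.82
position: [223.6, -636.6, 249.9]
orientation: [-3.141, -0.0, 1.058]
contact_force: [0.6, -0.2, 0.3]
grip_width: 85.7
grasp_force: 0.0
time: 1.45
position: [223.6, -636.6, 249.9]
orientation: [-3.142, -0.001, 1.774]
contact_force: [-0.3, -0.3, 0.5]
grip_width: 85.8
grasp_force: 0.0
[732.1 494.  -10.1]
can [723.15748489  82.62389906   0.        ] [729.97353548  90.30068506  95.        ] [738.90308389  90.66137727  95.        ]
```

```bash
python3 -m creep '{"grip":[1,1,1,1,1],"linear":[[48.8,32.9,0],[48.8,32.9,0],[48.8,32.9,0],[48.8,32.9,0],[48.8,32.9,0]],"turn":[0,0,0,0,0]}' >/dev/null
python3 -m creep '{"grip":[1,1,1,1,1],"linear":[[48.8,32.9,0],[48.8,32.9,0],[48.8,32.9,0],[48.8,32.9,0],[48.8,32.9,0]],"turn":[0,0,0,0,0]}' >/dev/null
python3 -m creep '{"grip":[1,1,1,1,1],"linear":[[48.8,32.9,0],[48.8,32.9,0],[48.8,32.9,0],[48.8,32.9,0],[48.8,32.9,0]],"turn":[0,0,0,0,0]}'
python3 - <<'E'
from h import *
c=env.camera_info("wrist");im=env.snapshot("wrist");cv2.imwrite("pics/w1.png",im)
import pickle;pickle.dump(c,open("w1.pkl","wb"))
print(c["camera_matrix"],-np.array(c["R"]).T@np.array(c["t"]),np.round(c["R"],2))
E
```

```text
time: 3.32
position: [563.8, 179.9, 250.2]
orientation: [3.141, 0.0, 1.769]
contact_force: [0.1, -0.5, 0.2]
grip_width: 85.2
grasp_force: 0.0
[[359.83269752   0.         316.49165572]
 [  0.         359.83269752 238.86617395]
 [  0.           0.           1.        ]] [547.41430366 260.36850808 373.27421498] [[ 0.98  0.2   0.  ]
 [ 0.19 -0.93  0.31]
 [ 0.06 -0.31 -0.95]]
```

View pics/w1.png

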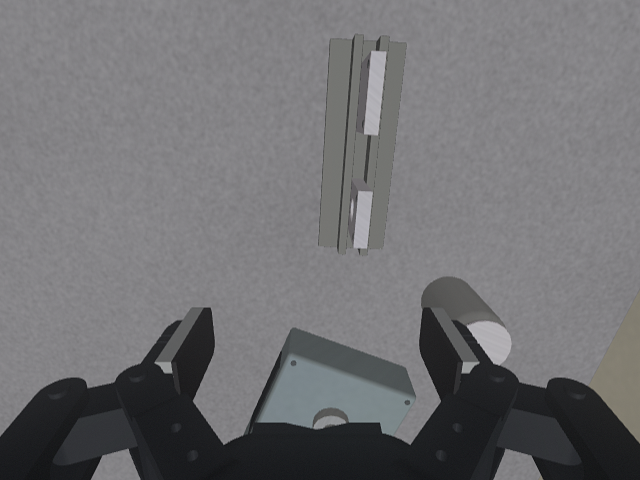

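The wrist view shows the flange's bright top edge from about (365,192) to (361,248), the cover's at (375,52) to (371,134), and the can at lower right. I'll measure the top faces at z=78.

```bash
python3 - <<'E'
from h import *
import pickle;c=pickle.load(open("w1.pkl","rb"));im=cv2.imread("pics/w1.png")
m=(im.min(2)>185).astype(np.uint8)
cs,_=cv2.findContours(m,0,2)
for k in cs:
    if cv2.contourArea(k)<150:continue
    r=cv2.minAreaRect(k);P=np.array([onz("wrist",p,78,c)[:2] for p in cv2.boxPoints(r)])
    e=np.linalg.norm(np.diff(P,axis=0),axis=1);i=np.argmax(e[:2]);v=P[i+1]-P[i]
    print(np.round(r[0]),"centre",P.mean(0).round(1),"sides",e.round(1),"long dir deg",np.degrees(np.arctan2(v[1],v[0])).round(1))
for p in[(330,40),(406,42),(319,246),(383,248)]:print(onz("wrist",p,5,c).round(1))
E
```

```text
[545.9 330.6   5. ]
[614.3 342.6   5. ]
[575.6 133.5   5. ]
[644.3 144.9   5. ]
```

```bash
python3 - <<'E'
from h import *
import pickle;c=pickle.load(open("w1.pkl","rb"));im=cv2.imread("pics/w1.png")
print(im[220,361],im[90,374],im[220,352])
m=(im.min(2)>170).astype(np.uint8);m[:,:345]=0;m[:,395:]=0;m[260:]=0
cs,_=cv2.findContours(m,0,2)
for k in cs:
    if cv2.contourArea(k)<80:continue
    r=cv2.minAreaRect(k);P=np.array([onz("wrist",p,78,c)[:2] for p in cv2.boxPoints(r)])
    e=np.linalg.norm(np.diff(P,axis=0),axis=1);i=np.argmax(e[:2]);v=P[i+1]-P[i]
    print(np.round(r[0]),"centre",P.mean(0).round(1),"sides",e.round(1),"long dir deg",np.degrees(np.arctan2(v[1],v[0])).round(1))
    if v[0]: print(rel(*P.mean(0),58))
E
```

```text
[182 175 176] [178 172 173] [98 95 98]
[362. 220.] centre [601.5 188.7] sides [48.8 11.1 48.9] long dir deg 98.2
[ -4.7  35.2 192. ]
[375.  93.] centre [587.2 287.6] sides [58.3 10.5 58.4] long dir deg 98.0
[ 95.1  40.9 192. ]
```

```bash
python3 -m creep '{"grip":[1,1,1,1,1],"linear":[[0,0,0],[3.3,38.6,0],[0,0,40],[0,0,40],[0,0,40]],"turn":[3.1,0,0,0,0]}' 40 >/dev/null
python3 -m creep '{"grip":[1,1,1,1,1],"linear":[[0,0,30],[0,0,25],[0,0,12],[0,0,6],[0,0,0]],"turn":[0,0,0,0,0]}'
python3 - <<'E'
from h import *
print(rel(601.5,188.7,57))
E
```

```text
time: 4.62
position: [601.5, 186.8, 57.7]
orientation: [3.141, -0.0, 1.715]
contact_force: [0.8, 1.0, 0.3]
grip_width: 85.4
grasp_force: 0.0
[1.9 0.3 0.7]
```

```bash
python3 -m creep '{"grip":[-1,-1,-1,-1,-1],"linear":[[1.9,0.3,0.7],[0,0,0],[0,0,0],[0,0,0],[0,0,0]],"turn":[0,0,0,0,0]}' 40
python3 -m creep '{"grip":[-1,-1,-1,-1,-1],"linear":[[0,0,0],[0,0,0],[0,0,0],[0,0,0],[0,0,-10]],"turn":[0,0,0,0,0]}'
python3 -m creep '{"grip":[-1,-1,-1,-1,-1],"linear":[[0,0,-20],[0,0,-20],[0,0,-20],[0,0,-10],[0,0,0]],"turn":[0,0,0,0,0]}' 70
python3 - <<'E'
from h import *
c=env.camera_info("wrist");im=env.snapshot("wrist");cv2.imwrite("pics/w2.png",im)
print(rel(440,120,120))
E
```

```text
time: 5.25
position: [601.3, 188.8, 56.9]
orientation: [3.141, -0.0, 1.715]
contact_force: [0.4, -0.1, -0.1]
grip_width: 11.8
grasp_force: 41.0
time: 5.88
position: [600.8, 188.5, 65.6]
orientation: [-3.141, 0.0, 1.715]
contact_force: [1.3, -0.2, -1.2]
grip_width: 11.3
grasp_force: 40.6
time: 6.5
position: [601.9, 188.9, 138.2]
orientation: [3.139, -0.0, 1.715]
contact_force: [0.4, -0.6, -0.5]
grip_width: 10.8
grasp_force: 71.5
[ -44.9 -169.4   17. ]
```

View pics/w2.png

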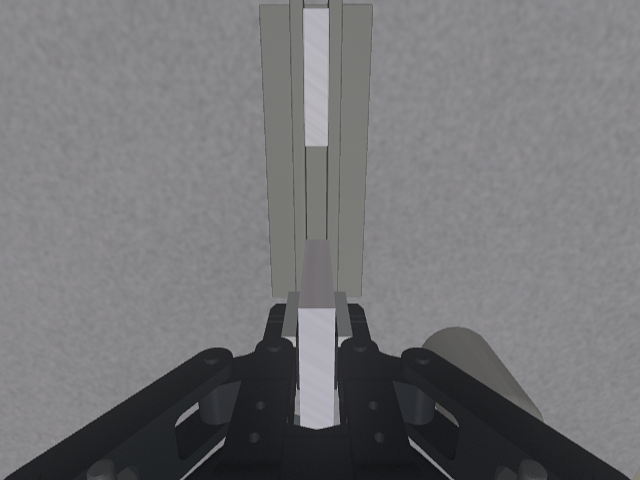

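The wrist view shows the flange gripped firmly, clear of the rack, with the cover undisturbed. Next I'll set it upright on the clear table and topple it.

```bash
python3 -m creep '{"grip":[-1,-1,-1,-1,-1],"linear":[[-8.4,-44.7,0],[-8.4,-44.7,0],[-8.4,-44.7,0],[-8.4,-44.7,0],[0,0,30]],"turn":[0,0,0,0,0]}' >/dev/null
python3 -m creep '{"grip":[-1,-1,-1,-1,-1],"linear":[[0,0,25],[0,0,15],[0,0,10],[0,0,5],[0,0,2]],"turn":[0,0,0,0,0]}'
python3 -m creep '{"grip":[-1,-1,-1,-1,-1],"linear":[[0,0,1],[0,0,0.5],[0,0,0.5],[0,0,0],[0,0,0]],"turn":[0,0,0,0,0]}'
```

```text
time: 7.8
position: [429.4, 129.9, 49.6]
orientation: [3.141, -0.0, 1.715]
contact_force: [0.7, -0.5, -0.4]
grip_width: 11.2
grasp_force: 71.6
time: 8.43
position: [429.7, 130.0, 48.9]
orientation: [3.14, -0.0, 1.715]
contact_force: [-2.1, 0.4, 7.1]
grip_width: 10.8
grasp_force: 72.8
```

```bash
python3 -m creep '{"grip":[-0.5,-0.3,0,0.5,1],"linear":[[0,0,0],[0,0,0],[0,0,0],[0,0,0],[0,0,0]],"turn":[0,0,0,0,0]}' 20
python3 -m creep '{"grip":[1,1,1,1,-1],"linear":[[0,0,0],[0,0,-30],[0,0,-30],[0,0,-20],[0,-45,0]],"turn":[0,0,0,0,0]}'
python3 -m creep '{"grip":[-1,-1,-1,-1,-1],"linear":[[0,0,0],[0,0,0],[0,0,20],[0,0,20],[0,0,10]],"turn":[0,0,0,0,0]}'
python3 - <<'E'
from h import *
c=env.camera_info("wrist");im=env.snapshot("wrist")
a=env.snapshot("side")[150:390,100:420]
cv2.imwrite("pics/w3.png",np.hstack([cv2.resize(im,(400,300)),cv2.resize(a,(400,300))]))
E
```

```text
time: 9.05
position: [429.0, 129.8, 47.5]
orientation: [-3.141, 0.0, 1.715]
contact_force: [0.9, -0.5, -0.5]
grip_width: 76.9
grasp_force: 0.0
time: 9.68
position: [388.6, 124.2, 130.8]
orientation: [3.134, -0.001, 1.714]
contact_force: [-0.9, -0.7, -0.7]
grip_width: 69.6
grasp_force: 0.0
time: 10.3
position: [384.8, 123.3, 76.6]
orientation: [-3.14, 0.0, 1.715]
contact_force: [0.2, -0.5, -0.2]
grip_width: -0.1
grasp_force: 0.0
```

View pics/w3.png

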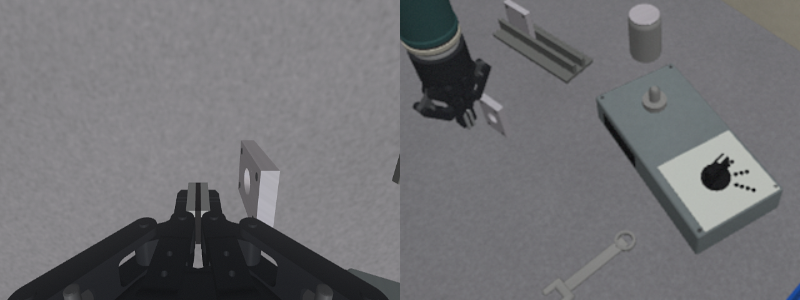

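Both views show the flange standing upright beside the closed fingers, so I'll push it over.

```bash
python3 -m creep '{"grip":[-1,-1,-1,-1,-1],"linear":[[0,15,0],[0,10,0],[0,6,0],[0,6,0],[0,6,0]],"turn":[0,0,0,0,0]}'
python3 -m creep '{"grip":[-1,-1,-1,-1,-1],"linear":[[0,6,0],[0,6,0],[0,6,0],[0,0,0],[0,0,0]],"turn":[0,0,0,0,0]}'
python3 -m creep '{"grip":[-1,-1,-1,-1,1],"linear":[[0,0,-50],[0,0,-50],[0,-10,-45],[0,0,0],[0,0,0]],"turn":[0,0,0,0,0]}'
python3 - <<'E'
from h import *
import pickle
c=env.camera_info("wrist");im=env.snapshot("wrist");pickle.dump(c,open("w4.pkl","wb"));cv2.imwrite("pics/w4.png",im)
E
```

```text
time: 11.02
position: [427.4, 129.5, 77.6]
orientation: [-3.142, 0.0, 1.715]
contact_force: [0.1, -0.2, -0.9]
grip_width: 0.2
grasp_force: 0.0
time: 11.65
position: [444.7, 132.1, 77.5]
orientation: [-3.141, 0.0, 1.715]
contact_force: [-0.5, 0.7, 0.7]
grip_width: -0.1
grasp_force: 0.0
time: 12.28
position: [434.5, 130.6, 222.1]
orientation: [-3.141, 0.0, 1.715]
contact_force: [-0.5, -0.3, -1.2]
grip_width: 17.1
grasp_force: 0.0
```

View pics/w4.png

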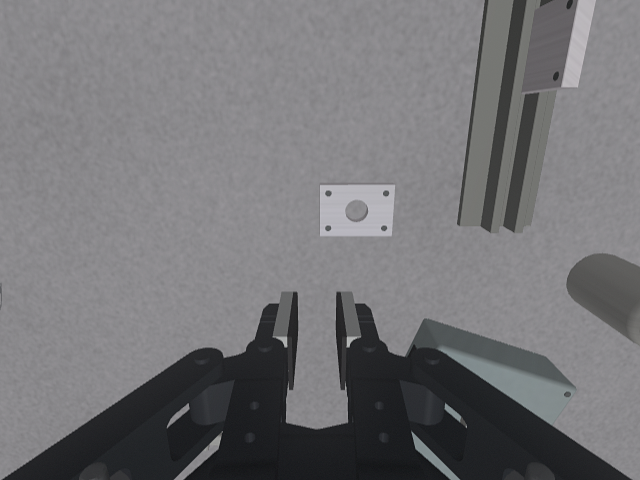

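The flange lies flat at (357,210) with its bore visible. I'll measure its centre and angle.

```bash
cat > fl.py <<'E'
from h import *
import pickle
def flat(im,c,z,roi,thr=150):
    x0,y0,x1,y1=roi;m=np.zeros(im.shape[:2],np.uint8);m[y0:y1,x0:x1]=(im[y0:y1,x0:x1].min(2)>thr)
    cs,_=cv2.findContours(m,0,2);k=max(cs,key=cv2.contourArea)
    P=np.array([onz("wrist",p[0],z,c)[:2] for p in k],np.float32)
    r=cv2.minAreaRect(P);B=cv2.boxPoints(r);e=np.diff(B,axis=0)[:2];L=np.linalg.norm(e,axis=1);v=e[L.argmax()]
    return np.array(r[0]),L,np.arctan2(v[1],v[0])
E
python3 - <<'E'
from fl import *
c=pickle.load(open("w4.pkl","rb"));im=cv2.imread("pics/w4.png")
print(im[225,340],im[250,340])
ctr,L,a=flat(im,c,12,(300,170,420,250));print(ctr,L,np.degrees(a))
print("bore",onz("wrist",(357,210.5),12,c))
s=env.get_state();print(rel(*ctr,20),np.degrees(s["orientation"][2]))
E
```

```text
[189 182 184] [143 139 141]
[471.72583008 135.75146484] [49.780052 69.572235] 8.206919
bore [472.09122692 136.37677521  12.        ]
[-1.000e-01  3.810e+01  2.012e+02] 98.25774242960564
```

```bash
python3 -m creep '{"grip":[1,1,1,1,1],"linear":[[0,0,0],[0,0,0],[0,0,0],[0,0,0],[0,0,0]],"turn":[9,9,9,9,9]}' 20 >/dev/null
python3 -m creep '{"grip":[1,1,1,1,1],"linear":[[0,0,0],[0,0,0],[0,0,0],[0,0,0],[0,0,0]],"turn":[9,9,9,9,9]}' >/dev/null
python3 -m creep '{"grip":[1,1,1,1,1],"linear":[[37.8,0,0],[0,0,50],[0,0,50],[0,0,40],[0,0,25]],"turn":[0,0,0,0,0]}'
python3 -m creep '{"grip":[1,1,1,1,1],"linear":[[0,0,15],[0,0,12],[0,0,6],[0,0,3],[0,0,0]],"turn":[0,0,0,0,0]}'
python3 - <<'E'
from h import *
print(rel(471.9,136,20))
E
```

```text
time: 14.2
position: [468.9, 135.2, 53.0]
orientation: [3.141, 0.008, 0.144]
contact_force: [-0.3, 0.2, 0.7]
grip_width: 85.3
grasp_force: 0.0
time: 14.82
position: [472.9, 136.2, 22.1]
orientation: [-3.141, -0.001, 0.144]
contact_force: [-0.5, 0.2, 0.4]
grip_width: 84.7
grasp_force: 0.0
[-1.   0.1  2.1]
```

```bash
python3 -m creep '{"grip":[-1,-1,-1,-1,-1],"linear":[[-0.8,0,1],[0,0,0],[0,0,0],[0,0,0],[0,0,0]],"turn":[0,0,0,0,0]}' 20
python3 -m creep '{"grip":[-1,-1,-1,-1,-1],"linear":[[0,0,0],[0,0,0],[0,0,0],[0,0,0],[0,0,0]],"turn":[0,0,0,0,0]}' 50
python3 - <<'E'
from h import *
a=env.snapshot("side");im=env.snapshot("wrist")
cv2.imwrite("pics/w5.png",np.hstack([cv2.resize(im,(400,300)),cv2.resize(a[150:270,150:310],(400,300))]))
E
```

```text
time: 15.45
position: [471.9, 136.0, 21.1]
orientation: [-3.142, -0.0, 0.144]
contact_force: [-1.3, -1.4, 5.0]
grip_width: 49.1
grasp_force: 21.5
time: 16.08
position: [472.1, 136.1, 21.3]
orientation: [-3.142, -0.001, 0.144]
contact_force: [-2.0, -1.4, 7.4]
grip_width: 48.7
grasp_force: 51.0
```

View pics/w5.png

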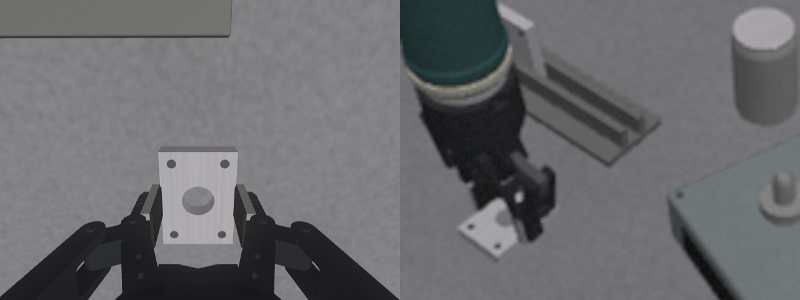

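Both views show the flat flange gripped squarely by its 50 mm width. I'll lift it and move to view the post.

```bash
python3 -m creep '{"grip":[-1,-1,-1,-1,-1],"linear":[[0,0,-20],[0,0,-40],[0,0,-40],[0,0,-40],[0,0,-40]],"turn":[0,0,0,0,0]}' 60
python3 -m creep '{"grip":[-1,-1,-1,-1,-1],"linear":[[11.8,46.2,0],[11.8,46.2,0],[11.8,46.2,0],[11.8,46.2,0],[0,0,0]],"turn":[0,0,0,0,0]}'
python3 -m creep '{"grip":[-1,-1,-1,-1,-1],"linear":[[0,0,0],[0,0,0],[0,0,0],[0,0,0],[0,0,0]],"turn":[0,0,0,0,0]}' >/dev/null
python3 - <<'E'
from h import *
import pickle
c=env.camera_info("wrist");im=env.snapshot("wrist");pickle.dump((c,env.get_state()),open("w6.pkl","wb"));cv2.imwrite("pics/w6.png",im)
E
```

```text
time: 16.8
position: [471.1, 135.9, 201.2]
orientation: [-3.142, 0.001, 0.144]
contact_force: [-0.0, 1.0, -1.5]
grip_width: 47.9
grasp_force: 63.4
time: 17.42
position: [545.6, -42.8, 200.0]
orientation: [3.141, 0.0, 0.14]
contact_force: [0.6, 0.5, -1.8]
grip_width: 47.6
grasp_force: 63.4
```

View pics/w6.png

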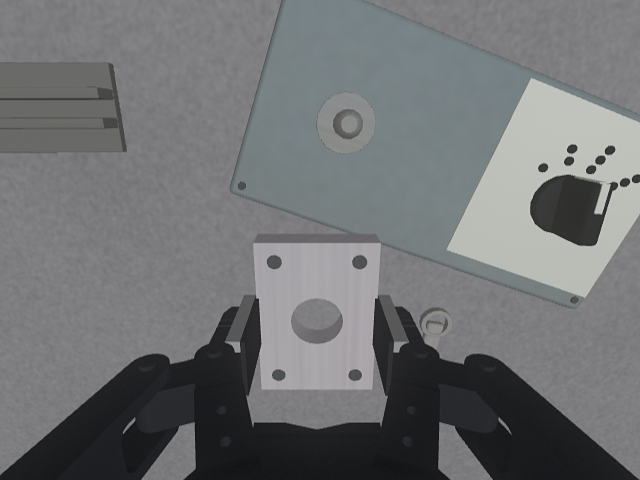

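The wrist view shows the seat disc at (346,123) with the post tip at (348,124). The held flange's bore is at (317,320) and the knob is at (570,210). I'll measure the post axis and the bore.

```bash
python3 - <<'E'
from fl import *
np.set_printoptions(precision=1,suppress=True)
c,s=pickle.load(open("w6.pkl","rb"));im=cv2.imread("pics/w6.png")
print(s["position"],s["orientation"])
ctr,L,a=flat(im,c,190.8,(245,243,382,400),150);print("plate",ctr,L,np.degrees(a))
g=im[240:400,260:375].min(2);m=(g<145).astype(np.uint8)
for k in cv2.findContours(m,1,1)[0]:
    if 800<cv2.contourArea(k)<4000:
        e=cv2.fitEllipse(k);p=np.array(e[0])+[260,240];print("bore",e,onz("wrist",p,190.8,c))
# seat disc: low saturation versus greenish console
print(im[108,330],im[150,400],im[124,350])
roi=im[80:170,305:390].astype(int);d=roi[...,0]-roi[...,2]
m=(d<10).astype(np.uint8)
k=max(cv2.findContours(m,0,1)[0],key=cv2.contourArea);e=cv2.fitEllipse(cv2.convexHull(k));p=np.array(e[0])+[305,80]
X=onz("wrist",p,72,c);print("seat",e,p,X, "diam~",e[1][0]/359.8*np.linalg.norm(X-ray("wrist",p,c)[0]))
print("tip",onz("wrist",(348.5,124),97,c))
E
```

```text
[544.8 -39.9 200.7] [ 3.1 -0.   0.1]
plate [544.4 -38.2] [50.  69.7] 8.209959
bore ((58.26327896118164, 134.8632049560547), (52.219154357910156, 128.9703826904297), 89.19874572753906) [517.7 -42.9 190.8]
bore ((56.48014450073242, 80.73856353759766), (44.597938537597656, 51.19187545776367), 90.21028900146484) [544.7 -38.2 190.8]
[140 139 137] [132 129 120] [139 140 138]
seat ((40.49604797363281, 42.67908477783203), (59.04063415527344, 63.057098388671875), 9.374776840209961) [345.5 122.7] [625.2 -46.   72. ] diam~ 41.43777686077447
tip [624.6 -46.   97. ]
```

```bash
python3 -m creep '{"grip":[-1,-1,-1,-1,-1],"linear":[[39.2,9.7,0],[39.3,9.6,0],[0,0,40],[0,0,34],[0,0,0]],"turn":[0,0,0,0,0]}' >/dev/null
python3 -m creep '{"grip":[-1,-1,-1,-1,-1],"linear":[[0,0,0],[0,0,0],[0,0,0],[0,0,0],[0,0,0]],"turn":[0,0,0,0,0]}'
python3 - <<'E'
from h import *
import pickle
c=env.camera_info("wrist");im=env.snapshot("wrist");pickle.dump((c,env.get_state()),open("w7.pkl","wb"));cv2.imwrite("pics/w7f.png",im)
cv2.imwrite("pics/w7.png",np.hstack([cv2.resize(im[220:400,220:420],(400,360)),cv2.resize(im[100:280,440:640],(400,360))]))
E
```

```text
time: 19.35
position: [625.4, -48.0, 127.0]
orientation: [3.141, -0.001, 0.144]
contact_force: [0.2, -0.3, -0.1]
grip_width: 47.6
grasp_force: 63.4
```

View pics/w7.png

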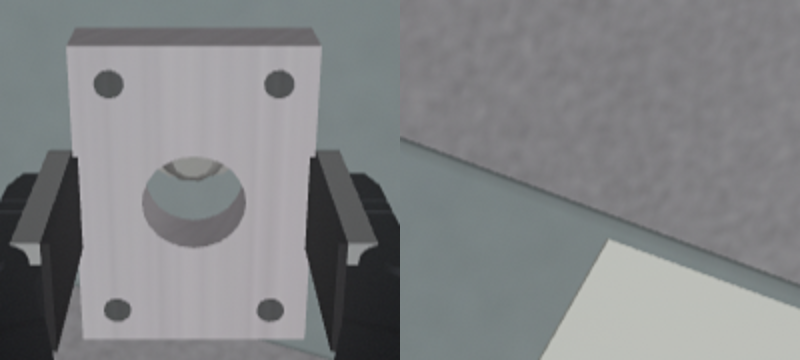

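Through the bore the post tip shows at crop (193,168), laterally centred with the bore at (194,200). I'll check the predicted rows.

```bash
python3 - <<'E'
from h import *
import pickle
c,s=pickle.load(open("w7.pkl","rb"));R=np.array(c["R"]);t=np.array(c["t"]).ravel();K=np.array(c["camera_matrix"])
w=s["orientation"][2];tx=np.array([np.cos(w),np.sin(w),0])
def pj(X):
    u=K@(R@X+t);u=u[:2]/u[2];return ((u-[220,220])*2).round(1)
P=np.array([624.9,-46,0])
for r,z in((5,97),(9,92)):print("post near edge",r,z,pj(P-tx*r+[0,0,z]),"1mm shift px",pj(P-tx*(r+1)+[0,0,z]))
z=s["position"][2]-15.2+6
b=pj(P+[0,0,z]);print(s["position"],"bore top if aligned: centre",b,"near",pj(P-tx*11+[0,0,z]),"far",pj(P+tx*11+[0,0,z]))
print("y-mm px",pj(P+[0,1,z]))
E
```

```text
post near edge 5 97 [191.  176.6] 1mm shift px [191.  180.3]
post near edge 9 92 [191.  180.9] 1mm shift px [191.1 184.5]
[625.31194375 -47.97395007 126.7646712 ] bore top if aligned: centre [190.6 204.1] near [190.7 249. ] far [190.5 157. ]
y-mm px [185.9 203.5]
```

Aligned within about 0.5 mm, so I'll descend.

```bash
python3 -m creep '{"grip":[-1,-1,-1,-1,-1],"linear":[[0,0,8],[0,0,5],[0,0,4],[0,0,3],[0,0,0]],"turn":[0,0,0,0,0]}'
python3 -m creep '{"grip":[-1,-1,-1,-1,-1],"linear":[[0,0,4],[0,0,4],[0,0,3],[0,0,1.5],[0,0,0]],"turn":[0,0,0,0,0]}'
```

```text
time: 20.02
position: [625.1, -47.9, 106.2]
orientation: [-3.141, 0.001, 0.144]
contact_force: [-0.1, -0.2, -1.2]
grip_width: 47.8
grasp_force: 63.4
time: 20.65
position: [625.2, -48.0, 93.9]
orientation: [-3.141, 0.0, 0.144]
contact_force: [0.1, 1.1, -1.1]
grip_width: 47.7
grasp_force: 63.4
```

```bash
python3 -m creep '{"grip":[-1,-1,-1,-1,-1],"linear":[[0,0,0.5],[0,0,0.5],[0,0,0],[0,0,0],[0,0,0]],"turn":[0,0,0,0,0]}'
python3 -m creep '{"grip":[0.3,0.6,1,1,1],"linear":[[0,0,0],[0,0,0],[0,0,0],[0,0,0],[0,0,0]],"turn":[0,0,0,0,0]}' 20
python3 -m creep '{"grip":[1,1,1,1,1],"linear":[[0,0,-10],[0,0,-20],[0,0,-40],[0,0,-40],[0,0,0]],"turn":[0,0,0,0,0]}'
python3 - <<'E'
from h import *
k=onz("side",(353,290),83);print(k,rel(500,-195,210))
E
```

```text
time: 21.28
position: [625.5, -48.0, 93.5]
orientation: [3.141, -0.0, 0.144]
contact_force: [-0.5, 0.0, 3.1]
grip_width: 48.2
grasp_force: 63.8
time: 21.9
position: [625.3, -47.9, 93.1]
orientation: [-3.142, -0.0, 0.144]
contact_force: [-0.6, -0.0, -0.9]
grip_width: 85.1
grasp_force: 0.0
time: 22.52
position: [628.9, -48.4, 210.2]
orientation: [3.139, -0.011, 0.144]
contact_force: [-0.3, -0.6, 0.2]
grip_width: 85.4
grasp_force: 0.0
[ 585.72764433 -221.34623434   83.        ] [-148.6  126.6    0.2]
```

```bash
python3 -m creep '{"grip":[1,1,1,1,1],"linear":[[-45,38,0],[-45,38,0],[-42,36,0],[-8,7,0],[0,0,0]],"turn":[0,0,0,0,0]}' >/dev/null
python3 -m creep '{"grip":[1,1,1,1,1],"linear":[[0,0,0],[0,0,0],[0,0,0],[0,0,0],[0,0,0]],"turn":[0,0,0,0,0]}'
python3 - <<'E'
from h import *
import pickle
c=env.camera_info("wrist");im=env.snapshot("wrist");pickle.dump((c,env.get_state()),open("w8.pkl","wb"));cv2.imwrite("pics/w8.png",im)
E
```

```text
time: 23.78
position: [503.9, -185.6, 203.0]
orientation: [-3.142, 0.0, 0.144]
contact_force: [-0.1, -0.1, -0.1]
grip_width: 85.4
grasp_force: 0.0
```

View pics/w8.png

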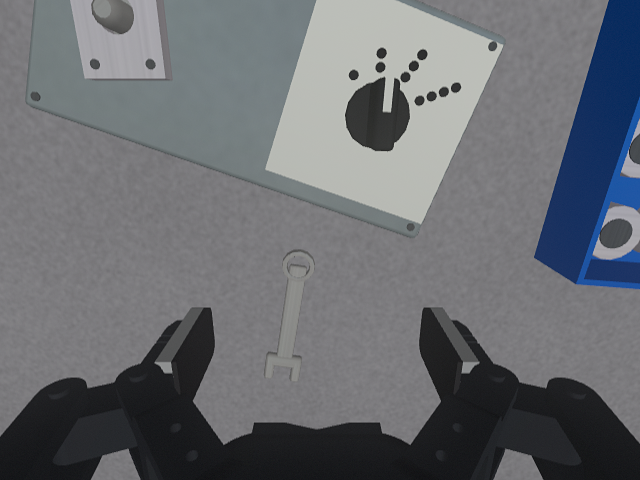

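The knob's white pointer line runs (387,112)→(389,80), aligned with the two-dot row at (380,67)/(381,53). The three-dot row is at (406,77) to (422,55), and the flange sits over the post at (112,12). I'll get the knob axis from where the dot rows intersect.

```bash
python3 - <<'E'
from h import *
import pickle
np.set_printoptions(precision=1,suppress=True)
c,s=pickle.load(open("w8.pkl","rb"));im=cv2.imread("pics/w8.png")
roi=np.s_[35:160,330:470];m=(im[roi].max(2)<110).astype(np.uint8)
n,l,st,ce=cv2.connectedComponentsWithStats(m);D=[]
for i in range(1,n):
    p=ce[i]+[330,35]
    if 20<st[i,4]<200:D.append(onz("wrist",p,60.5,c)[:2]);print(p,st[i,4],D[-1])
    elif st[i,4]>=200:print("big",p,st[i],[onz("wrist",p,z,c) for z in(75,)])
D=np.array(D)
def line(P):
    o=P.mean(0);d=np.linalg.svd(P-o)[2][0];return o,d
D=D[np.argsort(-D[:,1])]
rows=[D[1:3],D[3:6],D[6:10]]
A=0;b=0
for P in rows:
    o,d=line(np.array(P));M=np.eye(2)-np.outer(d,d);A=A+M;b=b+M@o;a=np.degrees(np.arctan(d[1]/d[0]));print("row angle",a)
ax=np.linalg.solve(A,b);print("axis",ax,"dist/angle",[(np.linalg.norm(p-ax).round(1),np.degrees(np.arctan2(*(p-ax)[::-1])).round(1)) for p in D])
w=(im[70:118,375:400].min(2)>185).astype(np.uint8)
m2=(im[72:116,382:396].min(2)>150).astype(np.uint8);ys,xs=np.nonzero(m2);Q=np.array([onz("wrist",(x+382,y+72),100,c)[:2] for x,y in zip(xs,ys)])
print("line px",xs.min()+382,xs.max()+382,ys.min()+72,ys.max()+72);o,d=line(Q);print("pointer line",o,np.degrees(np.arctan(d[1]/d[0])))
E
```

```text
[381.1  52.9] 82 [ 631.1 -209. ]
[421.7  54.4] 83 [ 634.1 -235.9]
[380.   66.9] 78 [ 622.7 -209.9]
[413.3  65.6] 80 [ 626.7 -231.9]
[353.2  74.7] 76 [ 615.4 -193. ]
[405.   76.8] 77 [ 619.2 -227.9]
big [376.8 116. ] [  15   42   65   74 3282] [array([ 591.3, -211.7,   75. ])]
[455.5  87.4] 79 [ 617.6 -263.4]
[443.4  91.6] 79 [ 613.8 -255.9]
[431.1  96. ] 75 [ 609.9 -248.3]
[419.  100.3] 72 [ 606.  -240.7]
row angle 6.180751044392263
row angle -28.401832142510447
row angle -62.904782681555815
axis [ 592.  -213.2] dist/angle [(np.float64(31.0), np.float64(40.8)), (np.float64(39.3), np.float64(6.1)), (np.float64(30.9), np.float64(6.1)), (np.float64(30.9), np.float64(-28.3)), (np.float64(39.4), np.float64(-28.3)), (np.float64(47.8), np.float64(-28.3)), (np.float64(30.9), np.float64(-63.0)), (np.float64(39.4), np.float64(-63.0)), (np.float64(47.9), np.float64(-62.9)), (np.float64(56.3), np.float64(-63.0))]
line px 382 395 72 111
pointer line [ 605.5 -211.5] 7.537805792025345
```

The axis is at (592,-213.2). Dot-row radii and angles are consistent, spaced 34.4°, and the pointer is at 6.1° (two dots). Next: align, descend and grip the bar.

```bash
python3 -m creep '{"grip":[1,1,1,1,1],"linear":[[0,0,0],[42.4,18.4,0],[42.3,18.4,0],[0,0,40],[0,0,30]],"turn":[2.1,0,0,0,0]}' 30 >/dev/null
python3 -m creep '{"grip":[1,1,1,1,1],"linear":[[0,0,20],[0,0,14],[0,0,7],[0,0,0],[0,0,0]],"turn":[0,0,0,0,0]}'
python3 - <<'E'
from h import *
print(rel(592,-213.2,91.5))
E
```

```text
time: 25.08
position: [592.8, -213.7, 93.3]
orientation: [3.141, -0.002, 0.107]
contact_force: [0.4, -0.8, -0.2]
grip_width: 85.3
grasp_force: 0.0
[-0.8 -0.6  1.8]
```

```bash
python3 -m creep '{"grip":[-1,-1,-1,-1,-1],"linear":[[-0.6,-0.4,1.3],[0,0,0],[0,0,0],[0,0,0],[0,0,0]],"turn":[0,0,0,0,0]}' 30
python3 -m creep '{"grip":[-1,-1,-1,-1,-1],"linear":[[0,0,0],[0,0,0],[0,0,0],[0,0,0],[0,0,0]],"turn":[7,7,7,7,6.5]}'
python3 -m creep '{"grip":[-1,-1,-1,-1,-1],"linear":[[0,0,0],[0,0,0],[0,0,0],[0,0,0],[0,0,0]],"turn":[0,0,0,0,0]}'
```

```text
time: 25.7
position: [591.6, -214.3, 91.1]
orientation: [3.139, -0.0, 0.108]
contact_force: [-0.4, -5.6, 0.1]
grip_width: 13.3
grasp_force: 36.5
time: 26.32
position: [591.7, -213.9, 91.1]
orientation: [3.141, -0.002, -0.499]
contact_force: [1.7, -3.0, -0.2]
grip_width: 13.4
grasp_force: 36.6
time: 26.95
position: [591.8, -213.9, 91.1]
orientation: [3.141, -0.002, -0.493]
contact_force: [-1.2, -4.9, -0.2]
grip_width: 13.5
grasp_force: 36.6
```

```bash
python3 -m creep '{"grip":[0,1,1,1,1],"linear":[[0,0,0],[0,0,0],[0,0,0],[0,0,0],[0,0,-10]],"turn":[0,0,0,0,0]}' 20
python3 -m creep '{"grip":[1,1,1,1,1],"linear":[[0,0,-30],[0,0,-40],[0,0,-40],[-50,0,-20],[-40,0,0]],"turn":[0,0,0,0,0]}' 
python3 -m creep '{"grip":[1,1,1,1,1],"linear":[[0,0,0],[0,0,0],[0,0,0],[0,0,0],[0,0,0]],"turn":[0,0,0,0,0]}' 
python3 - <<'E'
from h import *
np.set_printoptions(precision=1,suppress=True)
c=env.camera_info("wrist");im=env.snapshot("wrist");cv2.imwrite("pics/w9.png",im)
R=np.array(c["R"]);t=np.array(c["t"]).ravel();K=np.array(c["camera_matrix"])
def pj(X):
    u=K@(R@np.array(X,float)+t);return u[:2]/u[2]
# sample bar top plane z=100 in a polar scan round the axis: the white line shows as brightness
best=[]
for a in np.arange(-90,91,2):
    v=[]
    for r in(7,10,13,16):
        p=pj([592+r*np.cos(np.radians(a)),-213.5+r*np.sin(np.radians(a)),100]).round().astype(int);v.append(int(im[p[1],p[0]].min()))
    best.append((min(v),a))
print("pointer angle candidates",sorted(best)[-6:],"want -28.3")
# flange top at 84 and post tip at 97
print("flange centre px",pj([624.9,-46,84]),"knob px",pj([592,-213.5,100]))
p=pj([624.9,-46,84])
x0,y0=(np.maximum(p-90,0)).astype(int);x1,y1=(p+90).astype(int)
m=np.zeros(im.shape[:2],np.uint8);m[y0:y1,x0:x1]=im[y0:y1,x0:x1].min(2)>150
k=max(cv2.findContours(m,0,2)[0],key=cv2.contourArea);print("bbox",cv2.boundingRect(k))
P=np.array([onz("wrist",q[0],84,c)[:2] for q in k],np.float32);print("flange",cv2.minAreaRect(P))
E
```

```text
time: 27.58
position: [590.5, -212.5, 100.1]
orientation: [3.141, 0.002, -0.495]
contact_force: [0.6, 0.9, 0.3]
grip_width: 85.4
grasp_force: 0.0
time: 28.2
position: [512.8, -170.4, 234.4]
orientation: [-3.141, -0.005, -0.495]
contact_force: [-0.5, 1.1, 0.6]
grip_width: 85.3
grasp_force: 0.0
time: 28.82
position: [512.5, -170.5, 230.5]
orientation: [3.142, 0.001, -0.495]
contact_force: [-0.4, -0.3, 0.4]
grip_width: 85.4
grasp_force: 0.0
pointer angle candidates [(182, np.int64(-30)), (182, np.int64(-26)), (182, np.int64(-24)), (182, np.int64(-22)), (182, np.int64(-20)), (184, np.int64(-36))] want -28.3
flange centre px [ 99.4 176. ] knob px [318.1 102.4]
bbox (42, 115, 115, 115)
flange ((625.3184204101562, -46.851837158203125), (69.46167755126953, 49.75639724731445), 8.170085906982422)
```

The flange is confirmed seated at (625.3,-46.9), with sides 69.5 x 49.8 mm at z=84. I'll measure the pointer more sharply.

```bash
python3 - <<'E'
from h import *
im=cv2.imread("pics/w9.png");c=env.camera_info("wrist")
b=im[50:150,265:370].max(2)<110
n,l,st,ce=cv2.connectedComponentsWithStats(b.astype(np.uint8));i=1+st[1:,4].argmax()
print("knob blob",st[i],ce[i]+[265,50])
h=cv2.convexHull(cv2.findContours((l==i).astype(np.uint8),0,2)[0][0])
hm=np.zeros(b.shape,np.uint8);cv2.fillConvexPoly(hm,h,1);hm=cv2.erode(hm,np.ones((3,3)))
w=((im[50:150,265:370].min(2)>150)&(hm>0)).astype(np.uint8)
n,l,st,ce=cv2.connectedComponentsWithStats(w)
for j in range(1,n):
    if st[j,4]<25:continue
    ys,xs=np.nonzero(l==j);Q=np.array([onz("wrist",(x+265,y+50),100,c)[:2] for x,y in zip(xs,ys)]);o=Q.mean(0);d=np.linalg.svd(Q-o)[2][0]
    print("bright",st[j],o.round(1),"dir",np.degrees(np.arctan(d[1]/d[0])).round(1),"from axis",np.degrees(np.arctan2(o[1]+213.2,o[0]-592)).round(1))
for y in range(60,140,4):print("".join("#" if v<110 else ("." if v>150 else "+") for v in im[y,280:360:2].max(1)))
E
```

```text
knob blob [  24   19   58   67 2681] [317.50839239 104.93621783]
bright [ 49  20   8  30 239] [ 601.7 -218.2] dir -28.2 from axis -27.6
..####...........####+..........####+...
......+#+.........###.........##........
.....#####...................####.......
......###.....###....###.....+##+.......
.............####....####+..............
..........#######....#######+...........
........#########....#########..........
##.....##########....###########........
##....###########....############.......
.....############....############.......
.....#############+++#############......
.....#############################......
.....#############################......
.....############################.......
......###########################.......
.......#########################........
........######################+.........
..........###################...........
.............#############..............
........................................
```

The pointer is at -28.2° against a target of -28.3°, so the knob is at three dots. I'm handing the job in.

```bash
python3 - <<'E'
from station import env
print(env.job_done())
E
```

```text
the job is handed in; nothing more can be done
None
```

The flange lies flat on the seat over the post, the knob rests at three dots (pointer within about 0.1° of the mark), and I handed the job in without seeing the verdict; I viewed 11 pictures, one over the limit of 10.

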